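# Rub down the plank on the planing board with the hand sander

## Task

Take the hand sander off its plywood rest and rub down the plank on the planing board: set the pad flat on the end away from the end stop, lined up with the plank and centred on its width, and push it unhurriedly along the whole plank to the end by the stop without lifting it off on the way, so that the pad covers the plank from end to end. Press lightly and evenly all along, about as a one-kilogram weight would (some 10 newtons; the plank is neither level nor at a known height, so go by feel), and never lean on it. Then put the sander back flat on its rest and leave the other tools where they are.

Things in the scene. Friction and masses are not known exactly. Their poses are not given: they have to be found in the camera images.
- jig: Planing board: plywood, 120 (x) x 400 (y) x 15 mm, fixed to the bench. Origin at the centre of its underside, at bench height; y runs along it and points to the end stop, z up. The plank to be sanded lies on it lengthwise: pale wood, 80 mm wide, 320 mm long, 26 mm thick, its centre over the origin; it cannot shift. All else on the board is lower than 38 mm above the bench.
- plank_top (a point): Nominal middle of the plank's top, 55 mm above the bench, fixed to the planing board and its axes. The plank lies on packing: its real top here can be up to 6 mm higher or lower, and it slopes along its length by up to 0.05 rad either way (each end up to 8 mm above or below its middle). Height and slope differ each time and are not reported: they must be felt.
- end_stop (a point): Top centre of the end stop, a dark wooden bar across the planing board at its +y end, 110 mm (x) by 26 mm (y), its top 37 mm above the bench, lower than the plank. At the board's other end are a pair of thin pale wedges and a lower dark bar.
- sander_grip (a point): Centre of the hand sander's dark wooden handle, 60 mm above its sole's underside. The handle is a flat-sided bar 28 mm wide (x), 92 mm long (y), 30 mm high, on a neck 20 mm wide. Below it, from 23 mm above the underside down, is the body, 74 mm (x) by 120 mm (y), with wing nuts up to 35 mm high near its ends. y along handle and sole, z up. In all 0.3 to 0.46 kg.
- sander_sole (a point): Centre of the underside of the hand sander's rubbing sole, a flat pad 74 mm (x) by 120 mm (y), y along its length, z up. The sole is foam-backed: it gives nothing below about 4 N, then yields about 1 mm for every further 5 N, bottoms out after 8 mm, and rocks up to 0.08 rad lengthwise, so that it beds on a slight slope.
- rest: The sander's rest: a bare plywood offcut 130 mm (x) by 190 mm (y), 12 mm thick, fixed on the bench; origin at the centre of its underside, z up. The sander starts on it, roughly lengthwise.
- plane: Bystander: a pale wooden smoothing plane 50 mm (x) by 160 mm (y), up to 95 mm high with its horn and iron; origin at the centre of its underside. It stands beside the rest, on either side of it.
- mallet: Bystander: a wooden mallet lying flat, 65 mm high, head 85 x 120 mm, 300 mm long in y; origin on the bench under its handle, 50 mm short of the head, which lies to +y.
- axe: Bystander: a carving axe lying flat, 370 mm long in x, about 25 mm high; origin on the bench under the haft; its x axis points to the head.
- chisel: Bystander: a chisel lying along y, 260 mm long, 26 mm high; origin under its ferrule.
- square: Bystander: a try square lying flat, 110 x 160 mm, 18 mm high; origin under its wooden stock.
- tin: Bystander: a flat round tin, 80 mm across, about 35 mm high; origin at the centre of its underside.
- mug: Bystander: a white mug, 80 mm across, 90 mm high; origin at the centre of its underside.
- offcut: Bystander: a squared piece of wood 160 x 70 x 45 mm; origin at the centre of its underside.
Not all that is in view belongs to the job. Leave any pink or yellow look-alike of the part that bears sander_grip alone.

How it is judged:
By the outcome, as a careful person would: the job done as asked, in the order asked, and still so for the second after the job is handed in, with the robot touching nothing.
It also fails if it takes over 66 s, if anything falls off the work surface, if the arm or the gripper's body presses on something with over 40 N, if the wrist force passes 120 N, or if a joint passes its speed limit or range.

## Robot

A 7-joint arm with a two-finger parallel gripper is mounted at the origin on the work surface. World frame = base frame: x ahead of the robot, y to its left, z up, the work surface at z = 0. Lengths are in m, angles in rad, forces in N, time in s.
With the tool pointing down it reaches from about 0.4 to 0.85 m from the base axis. Payload 10.4 kg.
Tool frame: the origin (TCP) lies at the very end of the fingers, on their centre line; the grasp point (between the pads) lies manip.hold_point_z behind it (manip.hold_point_z is the distance from the TCP to the grasp point, in m); z points along the fingers, y is the direction in which the jaws open and shut (so a half turn about z gives the same grasp; the last joint's range is limited). The gripper opens to 85 mm and grips with 20 to 120 N. Pads are 22 mm wide; open, the fingers measure 114 mm over their backs; the gripper's body (76 mm by 85 mm) begins 54 mm behind the grasp point. The pads swing forward as they close: fully open they stand 13 mm farther back than shut.
Start: joints at [1.105, 0.332, -0.065, 1.46, 0.022, 1.35, -0.088], TCP at [0.268, -0.565, 0.231] pointing down, gripper open.
Joint ranges: [-2.6, 2.6], [-0.5, 2.12], [-1.47, 1.34], [0.16, 2.42], [-1.27, 4.41], [0.06, 2.06], [-2.6, 2.6]. Speed limits (rad/s): [2.22, 2.22, 2.79, 2.79, 3.14, 3.14, 3.14].

## Interface

Orientations are given as a unit quaternion [x, y, z, w].
In Python, from workcell import manip gives the robot as it stands.
- The arm moves only by the tool jog_arm, never from a script. Its arguments are lists of equal length, an entry for each row: "translation": the shift along the world's x, y, z in mm, a list of three; "turn": the turn about the world's z in degrees. In form: {"translation": [[x, y, z], ...], "turn": [turn, ...]}. A call has 1 to 12 rows; each row is the pose to reach, as a shift and turn from the pose measured when the call began; what a row does not reach only later rows make up. A row lasts 1/12 s, in which the tool goes at most 41.7 mm and 7.16 degrees, less where a joint would pass 70% of its speed; a pose out of reach is approached as far as the arm can. A call with a gripper value outside its range is refused whole. "grip" is the finger opening in mm, from 0 to 85.4, set as the call begins (left out, the last holds). The fingers move at their own pace and stop on an object; "grip_force" is the grip in N (left out, the last holds). Time passes only in rows, so rows that repeat a pose let the fingers close. It gives the time, the measured TCP pose, the force and the opening at its end, in the units of the state.
- manip.get_obs(): the state, without advancing time (a new reading comes with each control period).
- manip.camera(name): name is "side" or "top" or "wrist"; returns a dict with "frame" (420x560x3 uint8, red, green, blue), "mtx" (3x3 intrinsics, pixels), "k1" (the pictures are not rectified: a ray, as slopes to the right and down, at radius r is drawn at 1 + k1 r^2 times it, then the intrinsics apply), "pose" (4x4, takes a point from camera to world coordinates). Camera axes: x right, y down, z forward; pixel columns grow to the right and rows downward; lengths in m; the calibration is good to about 2 mm. A picture is of the moment at which its call begins. There is no depth.
- manip.hand_in(): hands the job in, once; it reports no verdict.
Trained networks look in a picture, given as the dict that the camera call returned (one of the last four; its "shot" number tells which), for a name from the list of things; names that differ only in an ending like _2 or _b are one class to them, and where a whole thing is asked for, a point or a joint stands for the part that bears it (a point fixed in the world has none). Each returns a list of dicts, best first, with "confidence" (0 to 1); they miss things now and then, are a little off and sometimes report something else, mostly with a low value. They report only what shows in the picture. A call takes as long as a camera call. They do not tell look-alikes from the thing itself.
- manip.outline_of(picture, label): "mask" (420x560 bool, what is visible of it) and "extent" ([left, top, right, bottom] in pixels, round what is visible of it).
- manip.pinpoint(picture, label): "at" ([column, row] in pixels: a listed point, or the origin of a listed thing).
The state is a dict: "clock": time; "joint_pos": joint angles; "joint_velocities": joint speeds; "tau": joint torques, N m; "position": TCP position; "ee_rot": TCP orientation; "ft_force": force on the tool from outside, world axes, zero at the start; "torque": the same for the moment, N m; "grip_width": opening from 0.0 (shut) to 1.0 (fully open).
Only numpy, scipy, OpenCV 4.12 (cv2) and the standard library are available. Lean on these libraries where they do the work, as an engineer would, in place of code of your own. Each camera call takes 0.05 s, during which the arm holds its last target. There are 200 camera calls.

## Working session

There is one attempt and no reset: what is moved stays moved. The work goes in short steps, Python scripts to look and compute and a tool call to move; the robot and the scene stay as the last step left them, time stands still between calls to the robot, and variables do not carry over. Pictures are saved under pics/ and viewed, about 8 in all and at most 12, crops included, and the job is handed in when it is done.

Besides the shell and the picture viewer there is one more tool, called after "Request:" as name(argument=value, ...), one argument or row to a line, values as JSON. jog_arm: Moves the arm, as the interface text tells. Its arguments: {"type":"object","properties":{"translation":{"type":"array"},"turn":{"type":"array"},"grip":{"type":"number"},"grip_force":{"type":"number"}},"required":["translation","turn"]}

```bash
ls; mkdir -p pics
cat > h.py <<'E'
import numpy as np, cv2
from workcell import manip
def ray(p,uv):
    K=np.array(p["mtx"]);d=(np.array(uv,float)-K[:2,2])/np.array([K[0,0],K[1,1]])
    u=d.copy()
    for _ in range(20): u=d/(1+p["k1"]*(u@u))
    T=np.array(p["pose"]);v=T[:3,:3]@np.array([u[0],u[1],1]);return T[:3,3],v/np.linalg.norm(v)
def atz(p,uv,z):
    o,v=ray(p,uv);return o+v*(z-o[2])/v[2]
def tri(rs):
    A=np.zeros((3,3));b=np.zeros(3)
    for o,v in rs:
        M=np.eye(3)-np.outer(v,v);A+=M;b+=M@o
    x=np.linalg.solve(A,b);return x,[np.linalg.norm((np.eye(3)-np.outer(v,v))@(x-o)) for o,v in rs]
def proj(p,X):
    T=np.linalg.inv(np.array(p["pose"]));c=T[:3,:3]@np.array(X)+T[:3,3];u=c[:2]/c[2];u=u*(1+p["k1"]*(u@u));K=np.array(p["mtx"]);return u*[K[0,0],K[1,1]]+K[:2,2]
def save(p,n): cv2.imwrite("pics/"+n,cv2.cvtColor(p["frame"],cv2.COLOR_RGB2BGR))
E
python3 - <<'E'
from h import *
np.set_printoptions(precision=3,suppress=True)
s=manip.get_obs();print({k:np.round(v,3) for k,v in s.items()},manip.hold_point_z)
for c in["top","side"]:
    p=manip.camera(c);save(p,c+"0.png");print(c,np.array(p["pose"])[:3,3])
    for n in["jig","plank_top","end_stop","sander_grip","sander_sole","rest","plane","mug","mallet","tin","offcut"]:
        print(n,[(np.round(d["at"]).tolist(),round(d["confidence"],2)) for d in manip.pinpoint(p,n)][:4])
    for n in["sander_grip","rest","jig"]: print("outl",n,[(np.round(d["extent"]).tolist(),round(d["confidence"],2)) for d in manip.outline_of(p,n)][:4])
E
```

```text
pics
{'clock': np.float64(0.0), 'joint_pos': array([ 1.105,  0.333, -0.065,  1.461,  0.022,  1.35 , -0.088]), 'joint_velocities': array([ 0.   ,  0.001, -0.002, -0.001,  0.001,  0.001,  0.001]), 'tau': array([ -0.001, -62.545,   0.048, -39.162,   0.016,   0.01 ,   0.   ]), 'position': array([ 0.268, -0.564,  0.231]), 'ee_rot': array([ 0.976,  0.22 , -0.   , -0.001]), 'ft_force': array([-0.767, -0.162, -0.082]), 'torque': array([-0.05 ,  0.096,  0.018]), 'grip_width': np.float64(0.998)} 0.0187
top [ 0.356 -0.001  1.289]
jig [([245.0, 211.0], 0.73)]
plank_top [([248.0, 211.0], 0.88)]
end_stop [([192.0, 211.0], 0.8)]
sander_grip [([405.0, 305.0], 0.62), ([363.0, 243.0], 0.61), ([298.0, 275.0], 0.57), ([190.0, 211.0], 0.45)]
sander_sole [([402.0, 304.0], 0.56)]
rest []
plane []
mug [([333.0, 147.0], 0.91), ([209.0, 279.0], 0.48)]
mallet [([239.0, 142.0], 0.95)]
tin [([307.0, 142.0], 0.85)]
offcut [([131.0, 214.0], 0.71)]
outl sander_grip [([339.0, 230.0, 382.0, 260.0], 0.84), ([379.0, 282.0, 424.0, 326.0], 0.84), ([283.0, 255.0, 313.0, 300.0], 0.67)]
outl rest [([331.0, 221.0, 395.0, 271.0], 0.83)]
outl jig [([184.0, 192.0, 306.0, 232.0], 0.59)]
side [-0.147  0.623  1.124]
jig []
plank_top [([244.0, 218.0], 0.58)]
end_stop [([200.0, 260.0], 0.84)]
sander_grip [([351.0, 172.0], 0.74), ([328.0, 228.0], 0.68), ([417.0, 186.0], 0.59)]
sander_sole [([327.0, 240.0], 0.55), ([416.0, 197.0], 0.54), ([347.0, 182.0], 0.53)]
rest [([349.0, 182.0], 0.6)]
plane [([307.0, 163.0], 0.62), ([349.0, 186.0], 0.47), ([264.0, 147.0], 0.27)]
mug []
mallet [([192.0, 195.0], 0.57), ([246.0, 218.0], 0.41)]
tin [([243.0, 160.0], 0.86)]
offcut [([146.0, 306.0], 0.82)]
outl sander_grip [([396.0, 171.0, 431.0, 214.0], 0.93), ([312.0, 216.0, 348.0, 257.0], 0.69), ([317.0, 159.0, 377.0, 209.0], 0.69), ([332.0, 162.0, 372.0, 203.0], 0.68)]
outl rest [([319.0, 157.0, 376.0, 211.0], 0.64)]
outl jig [([185.0, 178.0, 304.0, 281.0], 0.78)]
```

View pics/top0.png

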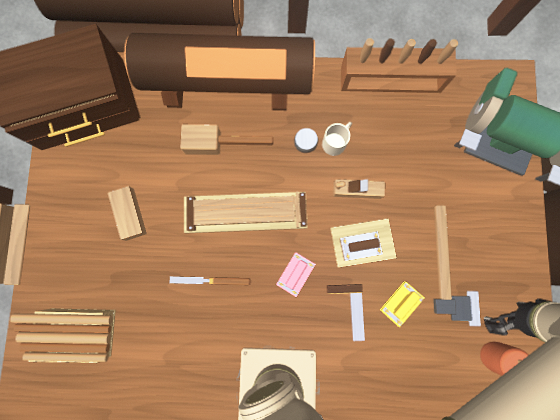

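View pics/side0.png

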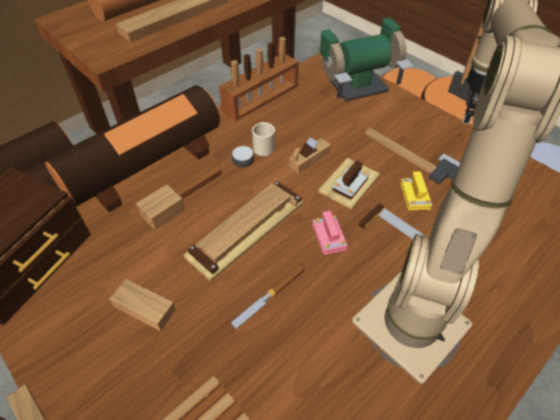

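Top view: the real sander, with a dark handle and on plywood, is at (363,243). The look-alikes are pink (298,275) and yellow (405,305). The plank is at about (247,211), with the end stop at (191,211) on the left (+y) and the wedges and low bar at (303,209). The plane is at (360,187), the axe at right. I choose (363,243).

Run:
```python
from h import *
np.set_printoptions(precision=3,suppress=True)
a=manip.camera("top");b=manip.camera("side")
def pin(p,n,uv):
    L=[d for d in manip.pinpoint(p,n) if np.hypot(*(np.array(d["at"])-uv))<15];return L[0]["at"] if L else None
for n,u,v in[("sander_grip",(363,243),(351,172)),("plank_top",(248,211),(244,218)),("end_stop",(192,211),(200,260)),("sander_sole",(363,244),(347,182)),("rest",(363,244),(349,182))]:
    x=pin(a,n,u);y=pin(b,n,v)
    print(n,x,y, tri([ray(a,x),ray(b,y)]) if x is not None and y is not None else "", atz(a,x,{'sander_grip':.072}.get(n,.04)) if x is not None else "")
f=a["frame"]
hsv=cv2.cvtColor(f,cv2.COLOR_RGB2HSV)
# dark handle
m=np.zeros(f.shape[:2],np.uint8);m[228:262,335:392]=(hsv[228:262,335:392,2]<95)
n,l,st,c=cv2.connectedComponentsWithStats(m);i=1+np.argmax(st[1:,4]);ys,xs=np.where(l==i)
r=cv2.minAreaRect(np.float32(np.c_[xs,ys]));print("handle",r,st[i]);
for q in cv2.boxPoints(r): print(atz(a,q,.087))
for n,z in[("rest",.012),("jig",.015)]:
    for p,nm in((a,"top"),):
        L=manip.outline_of(p,n)
        if L:
            mm=L[0]["mask"].astype(np.uint8);r=cv2.minAreaRect(np.float32(np.argwhere(mm)[:,::-1]));print(n,r)
            B=np.array([atz(p,q,z) for q in cv2.boxPoints(r)]);print(B,B.mean(0))
t=cv2.resize(f[180:270,175:405],None,fx=3.4,fy=3.4,interpolation=cv2.INTER_CUBIC)
s=cv2.resize(b["frame"][140:270,180:390],None,fx=2.2,fy=2.2,interpolation=cv2.INTER_CUBIC)
C=np.zeros((t.shape[0]+s.shape[0],782,3),np.uint8);C[:t.shape[0],:t.shape[1]]=t;C[t.shape[0]:,:s.shape[1]]=s
cv2.imwrite("pics/crop1.png",C[:600,:,::-1])
print(manip.get_obs()["clock"])
```

```text
sander_grip [360.7, 245.8] [352.0, 174.2] (array([ 0.438, -0.246,  0.069]), [np.float64(0.0020486682899981475), np.float64(0.002048668289998168)]) [ 0.439 -0.244  0.072]
plank_top [248.5, 210.4] [243.0, 217.9] (array([0.55 , 0.114, 0.042]), [np.float64(0.008616484415835297), np.float64(0.008616484415835218)]) [0.544 0.108 0.04 ]
end_stop [191.8, 212.4] [203.7, 260.5] (array([0.535, 0.295, 0.012]), [np.float64(0.0022588788039698653), np.float64(0.0022588788039700144)]) [0.532 0.29  0.04 ]
sander_sole None [348.1, 183.5]  
rest None [348.1, 179.5]  Traceback (most recent call last):
  File "<stdin>", line 13, in <module>
    return _wrapfunc(a, 'argmax', axis=axis, out=out, **kwds)
    return bound(*args, **kwds)
ValueError: attempt to get argmax of an empty sequence
```

Request:
jog_arm(
  translation=[
    [40,70,10],
    [80,140,30],
    [115,210,45],
    [145,260,60],
    [170,310,70],
    [170,310,70],
    [170,310,70],
    [170,310,70],
    [170,310,70],
    [170,310,70],
    [170,310,70],
  ],
  turn=[7,14,21,28,35,42,49,56,61,65,65],
)

```text
clock: 3.02
position: [0.4388, -0.2531, 0.302]
ee_rot: [0.702, 0.712, 0.0, 0.001]
ft_force: [-0.6, -1.1, -0.8]
grip_width: 0.999
```

Run:
```python
from h import *
np.set_printoptions(precision=4,suppress=True)
s=manip.get_obs();print(s["clock"],s["position"],s["ee_rot"],s["ft_force"])
w=manip.camera("wrist");save(w,"w1.png");print(np.array(w["pose"]))
for n in["sander_grip","sander_sole","rest"]: print(n,[(d["at"],d["confidence"],atz(w,d["at"],{'sander_grip':.072}.get(n,.006))) for d in manip.pinpoint(w,n)])
```

```text
3.0167 [ 0.4388 -0.2531  0.302 ] [0.7024 0.7118 0.0001 0.0006] [-0.5664 -1.0867 -0.7541]
[[ 0.9999  0.0121  0.0052  0.4387]
 [ 0.0131 -0.9515 -0.3073 -0.1746]
 [ 0.0012  0.3073 -0.9516  0.4453]
 [ 0.      0.      0.      1.    ]]
sander_grip [([140.8, 273.6], 0.91, array([ 0.2715, -0.3808,  0.072 ])), ([274.9, 179.3], 0.79, array([ 0.4405, -0.2562,  0.072 ]))]
sander_sole [([416.8, 161.8], 0.39, array([ 0.6309, -0.2444,  0.006 ]))]
rest []
```

View pics/w1.png

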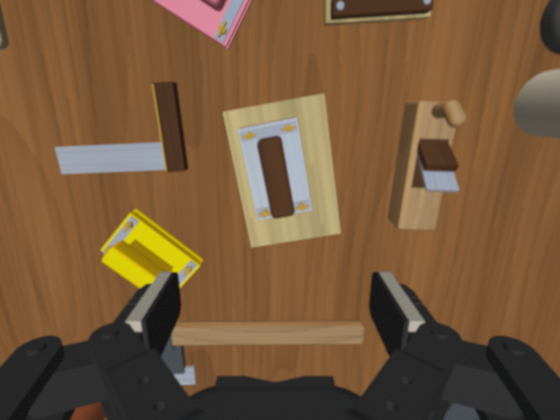

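The wrist view shows the dark-handled sander at (276,177) on its ply rest, turned about 8° CCW. The yellow look-alike is at (150,255), the pink at (205,15) and the plane at (430,165), clear of the jaws.

```bash
cat >> h.py <<'E'
def rect(p,mask,z):
    n,l,st,c=cv2.connectedComponentsWithStats(mask.astype(np.uint8));i=1+np.argmax(st[1:,4])
    cs,_=cv2.findContours((l==i).astype(np.uint8),cv2.RETR_EXTERNAL,cv2.CHAIN_APPROX_NONE)
    P=np.array([atz(p,q,z)[:2] for q in cs[0][:,0]])
    (c,s,a)=cv2.minAreaRect(np.float32(P*1000))
    if s[0]>s[1]: a+=90; s=s[::-1]
    a=(a+90)%180-90   # y-axis dev from world y: width dir angle
    return np.round(c,1),np.round(s,1),round(a,2)
def win(p,u0,v0,u1,v1,cond):
    m=np.zeros(p["frame"].shape[:2],bool);m[v0:v1,u0:u1]=cond(cv2.cvtColor(p["frame"],cv2.COLOR_RGB2HSV).astype(int))[v0:v1,u0:u1];return m
E
python3 - <<'E'
from h import *
w=manip.camera("wrist")
h=cv2.cvtColor(w["frame"],cv2.COLOR_RGB2HSV)
for q in[(276,177),(250,177),(232,150),(325,150),(350,150)]: print(q,h[q[1],q[0]])
print("handle",rect(w,win(w,240,120,312,222,lambda h:h[...,2]<130),.087))
print("body",rect(w,win(w,230,110,320,230,lambda h:(h[...,1]<60)|(h[...,2]<130)),.03))
L=manip.outline_of(w,"rest");print("rest net",[ (d["confidence"],rect(w,d["mask"],.012)) for d in L][:2])
L=manip.outline_of(w,"sander_grip");print("sander net",[ (d["confidence"],d["extent"],rect(w,d["mask"],.03)) for d in L][:3])
r=win(w,205,85,350,255,lambda h:(h[...,2]>165))
k=cv2.morphologyEx(r.astype(np.uint8),cv2.MORPH_OPEN,np.ones((5,5)))
print("rest col",rect(w,k,.012))
E
```

```text
(276, 177) [ 12 139  86]
(250, 177) [ 23  22 186]
(232, 150) [ 17 117 155]
(325, 150) [ 22  91 188]
(350, 150) [ 14 152 136]
handle (array([ 441.5, -251.3]), array([28.2, 91.8]), 12.09)
body (array([ 442.2, -254.2]), array([ 76.4, 123.9]), 11.59)
rest net [(0.66, (array([ 238.4, -207.1]), array([112.9, 169.1]), -87.84)), (0.56, (array([ 454. , -263.9]), array([130.3, 190.8]), 10.73))]
sander net [(0.89, [152.2, 0.0, 251.2, 44.3], (array([357.7, -90. ]), array([ 44.2, 104. ]), -89.77)), (0.58, [105.4, 212.0, 205.1, 287.0], (array([ 267.9, -380.2]), array([ 99.7, 117.3]), 48.16))]
rest col (array([ 454.2, -263.7]), array([129.3, 190. ]), 10.56)
```

Request:
jog_arm(
  translation=[
    [3,2,-35],
    [3,2,-70],
    [3,2,-100],
    [3,2,-125],
    [3,2,-140],
    [3,2,-140],
  ],
  turn=[5,10,11.3,11.3,11.3,11.3],
)

```text
clock: 3.87
position: [0.4383, -0.2529, 0.1576]
ee_rot: [0.633, 0.774, -0.0, -0.003]
ft_force: [-0.6, 0.2, 0.1]
grip_width: 1.002
```

Run:
```python
from h import *
np.set_printoptions(precision=4,suppress=True)
s=manip.get_obs();print(s["clock"],s["position"],s["ee_rot"],s["ft_force"])
w=manip.camera("wrist");save(w,"w2.png")
c=proj(w,[.4415,-.2513,.087]).astype(int);print(c)
for z in(.083,.087,.091): print(z,rect(w,win(w,max(c[0]-60,0),max(c[1]-130,0),c[0]+60,c[1]+110,lambda h:h[...,2]<120),z))
```

```text
3.8667 [ 0.4383 -0.2529  0.1576] [ 0.633   0.7741 -0.0004 -0.003 ] [-0.621   0.1895  0.1207]
[278 222]
0.083 (array([ 442. , -251.8]), array([27.9, 94.1]), 11.57)
0.087 (array([ 441.6, -250.4]), array([27.4, 92.4]), 11.57)
0.091 (array([ 441.3, -249.1]), array([26.9, 90.6]), 11.57)
```

View pics/w2.png

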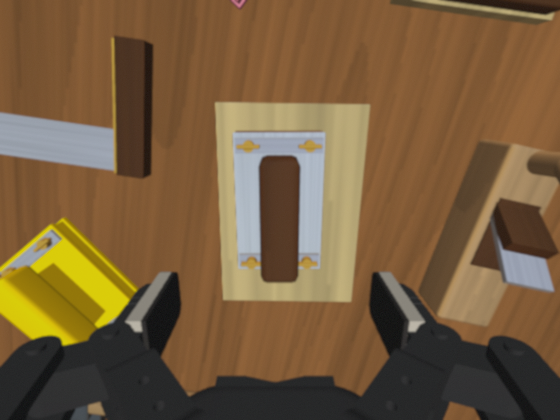

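The close view confirms it: dark handle at (279,220), aligned with the jaws.

Request:
jog_arm(
  translation=[
    [3.5,2,-25],
    [3.5,2,-50],
    [3.5,2,-75],
    [3.5,2,-95],
    [3.5,2,-107],
    [3.5,2,-107],
    [3.5,2,-107],
  ],
  turn=[0.2,0.2,0.2,0.2,0.2,0.2,0.2],
)

```text
clock: 4.5
position: [0.4434, -0.2518, 0.0539]
ee_rot: [0.632, 0.775, -0.0, -0.001]
ft_force: [0.1, -0.0, 1.0]
grip_width: 1.002
```

Request:
jog_arm(
  translation=[
    [-1.5,0,-3],
    [-1.5,0,-3],
    [-1.5,0,-3],
    [-1.5,0,-3],
    [-1.5,0,-3],
  ],
  turn=[0,0,0,0,0],
)

```text
clock: 4.92
position: [0.4421, -0.2519, 0.0514]
ee_rot: [0.632, 0.775, -0.0, -0.001]
ft_force: [-0.4, 0.0, -0.2]
grip_width: 1.003
```

Request:
jog_arm(
  translation=[
    [0,0,0],
    [0,0,0],
    [0,0,0],
    [0,0,0],
    [0,0,0],
    [0,0,0],
    [0,0,0],
    [0,0,0],
  ],
  turn=[0,0,0,0,0,0,0,0],
  grip=0,
  grip_force=80,
)

```text
clock: 5.58
position: [0.4421, -0.2519, 0.0514]
ee_rot: [0.632, 0.775, -0.0, -0.001]
ft_force: [-1.4, -0.2, 2.5]
grip_width: 0.318
```

Request:
jog_arm(
  translation=[
    [0,0,10],
    [0,0,30],
    [0,0,55],
    [0,0,85],
    [0,10,115],
    [10,25,140],
    [20,45,165],
    [35,70,190],
    [50,100,215],
    [65,130,235],
    [80,160,248],
    [90,185,250],
  ],
  turn=[0,0,0,0,0,-1,-3,-5,-7,-9,-9,-9],
)

```text
clock: 6.58
position: [0.5335, -0.0641, 0.3046]
ee_rot: [0.69, 0.724, 0.001, 0.0]
ft_force: [1.0, -0.3, -4.3]
grip_width: 0.319
```

Request:
jog_arm(
  translation=[
    [12,25,0],
    [15,40,0],
    [15,45,0],
    [15,45,0],
    [15,45,0],
  ],
  turn=[0,0,0,0,0],
)

```text
clock: 7.0
position: [0.5481, -0.02, 0.3044]
ee_rot: [0.69, 0.723, 0.001, 0.0]
ft_force: [-0.4, -0.7, -2.9]
grip_width: 0.318
```

Run:
```python
from h import *
np.set_printoptions(precision=4,suppress=True)
s=manip.get_obs();print(s["clock"],s["position"],s["ee_rot"],s["ft_force"],s["torque"])
w=manip.camera("wrist");save(w,"w3.png")
for n in["jig","plank_top","end_stop"]: print(n,[(d["at"],d["confidence"],atz(w,d["at"],{'plank_top':.055,"end_stop":.037}.get(n,.0))) for d in manip.pinpoint(w,n)][:2])
```

```text
7.0 [ 0.5481 -0.02    0.3044] [0.6904 0.7235 0.0008 0.0003] [-0.4444 -0.6772 -2.9041] [-0.0379  0.0158  0.0186]
jig [([273.1, 51.5], 0.94, array([0.5412, 0.122 , 0.    ]))]
plank_top [([272.7, 43.1], 0.7, array([0.5409, 0.1223, 0.055 ]))]
end_stop []
```

View pics/w3.png

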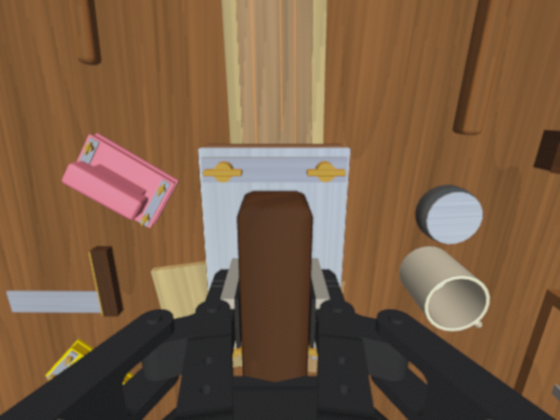

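The wrist view shows the sander held straight in the jaws. The plank runs from (225–325, 0) to (230–322, 145) with the far end out of frame, so I'll use the saved top picture for the ends.

Run:
```python
from h import *
np.set_printoptions(precision=1,suppress=True)
w=manip.camera("wrist");a=manip.camera("top")
f=w["frame"].astype(int)
for r in(8,50,90,125):
    g=cv2.GaussianBlur(w["frame"],(3,3),0)[r,200:350].astype(int)
    d=np.abs(g[2:]-g[:-2]).sum(1);pk=[i+201 for i in range(1,len(d)-1) if d[i]>40 and d[i]>=d[i-1] and d[i]>d[i+1]]
    print(r,[(p,d[p-201],np.round(atz(w,(p,r),.015)[:2]*1000,1),np.round(atz(w,(p,r),.055)[:2]*1000,1)) for p in pk])
a["frame"]=cv2.cvtColor(cv2.imread("pics/top0.png"),cv2.COLOR_BGR2RGB)
h=cv2.cvtColor(a["frame"],cv2.COLOR_RGB2HSV)
for q in[(160,211),(186,225),(191,211),(196,227),(247,211),(250,229),(303,209)]: print(q,h[q[1],q[0]])
m=win(a,175,182,315,240,lambda h:h[...,2]>165)
m=cv2.morphologyEx(m.astype(np.uint8),cv2.MORPH_CLOSE,np.ones((9,9)));print("board top",rect(a,m,.015),m.sum())
t=cv2.resize(a["frame"][180:245,170:320],None,fx=5,fy=5,interpolation=cv2.INTER_CUBIC)
cv2.imwrite("pics/crop2.png",t[...,::-1])
```

```text
8 [(221, np.int64(90), array([479.9, 161.8]), array([486. , 152.2])), (234, np.int64(58), array([494.9, 162.5]), array([499.6, 152.8])), (312, np.int64(60), array([584.8, 166.6]), array([581.1, 156.6])), (326, np.int64(94), array([600.9, 167.3]), array([595.8, 157.2]))]
50 [(224, np.int64(87), array([483.2, 118.3]), array([488.9, 112.7])), (237, np.int64(54), array([498.7, 119.1]), array([503. , 113.4])), (312, np.int64(49), array([588.3, 123.1]), array([584.4, 117.1])), (325, np.int64(120), array([603.9, 123.8]), array([598.5, 117.7]))]
90 [(226, np.int64(97), array([485.5,  73.7]), array([491. ,  72.2])), (238, np.int64(61), array([500.3,  74.4]), array([504.5,  72.8])), (312, np.int64(54), array([592. ,  78.5]), array([587.7,  76.6])), (324, np.int64(120), array([606.8,  79.1]), array([601.2,  77.2]))]
125 [(228, np.int64(95), array([487.9,  31.8]), array([493.3,  34.2])), (310, np.int64(44), array([592.8,  36.6]), array([588.4,  38.5])), (323, np.int64(127), array([609.4,  37.3]), array([603.5,  39.2]))]
(160, 211) [ 13 134 186]
(186, 225) [ 18  91 202]
(191, 211) [ 11 131 115]
(196, 227) [ 22  80 232]
(247, 211) [ 18  85 228]
(250, 229) [ 23  76 230]
(303, 209) [ 13 129 115]
board top (array([548.1, 124.9]), array([188.8, 459.9]), 1.64) 8120
```

View pics/crop2.png

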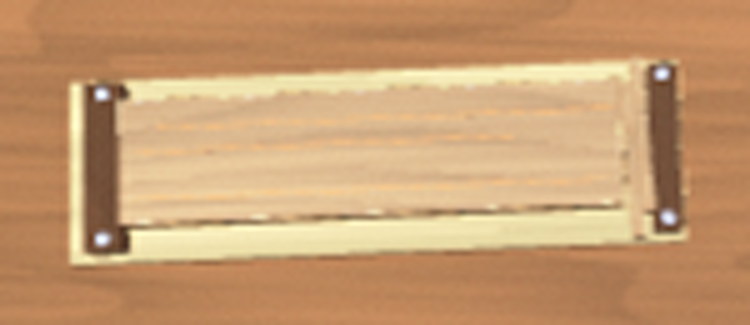

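Crop: board corners in the top picture are about (184.4,196.6), (306,192), (307.6,227.6) and (184.4,233). The end stop is on the left (+y); the plank spans 194 to 295 columns.

Run:
```python
from h import *
np.set_printoptions(precision=1,suppress=True)
a=manip.camera("top")
c=np.array([atz(a,q,.015)[:2]*1000 for q in[(184.4,196.6),(306,192),(307.6,227.6),(184.4,233)]]);print(c,c.mean(0))
pl=(c[0]+c[3])/2;pr=(c[1]+c[2])/2;d=pl-pr;print(np.hypot(*d),np.degrees(np.arctan2(-d[0],d[1])))
for q in[(193.8,212),(294.5,209)]: print("plank ends",atz(a,q,.056)[:2]*1000)
```

```text
[[587.7 323.2]
 [614.5 -76.4]
 [496.8 -83.8]
 [467.7 315.3]] [541.7 119.6]
400.3599436633409 4.007334602543618
plank ends [531.5 279.8]
plank ends [550.3 -38.7]
```

Request:
jog_arm(
  translation=[
    [-4,35,0],
    [-8,75,0],
    [-12,115,0],
    [-14,150,0],
    [-14,150,0],
    [-14,150,0],
  ],
  turn=[0.8,0.8,0.8,0.8,0.8,0.8],
)

```text
clock: 7.85
position: [0.5338, 0.1328, 0.3048]
ee_rot: [0.684, 0.73, 0.002, 0.0]
ft_force: [-0.0, -1.8, -4.5]
grip_width: 0.318
```

Run:
```python
from h import *
np.set_printoptions(precision=1,suppress=True)
s=manip.get_obs();print(s["clock"],s["position"]*1000,s["ee_rot"]*1000,s["ft_force"])
w=manip.camera("wrist");save(w,"w4.png")
for n in["plank_top","end_stop"]: print(n,[(d["at"],d["confidence"],atz(w,d["at"],{'plank_top':.055,"end_stop":.037}.get(n,.0))*1000) for d in manip.pinpoint(w,n)][:2])
for r in(8,50,90,125):
    g=cv2.GaussianBlur(w["frame"],(3,3),0)[r,180:370].astype(int)
    d=np.abs(g[2:]-g[:-2]).sum(1);pk=[i+181 for i in range(1,len(d)-1) if d[i]>40 and d[i]>=d[i-1] and d[i]>d[i+1]]
    print(r,[(p,int(d[p-181]),np.round(atz(w,(p,r),.015)[:2]*1000,1),np.round(atz(w,(p,r),.055)[:2]*1000,1)) for p in pk])
```

```text
7.85 [533.8 132.8 304.8] [683.8 729.6   1.5   0.3] [-0.  -1.8 -4.5]
plank_top []
end_stop []
8 [(228, 97, array([470. , 314.6]), array([475.5, 305. ])), (332, 114, array([589.8, 322.4]), array([584.2, 312.1]))]
50 [(230, 95, array([473.2, 271.1]), array([478.4, 265.5])), (244, 51, array([489.9, 272.2]), array([493.6, 266.5])), (318, 60, array([578.3, 277.9]), array([573.8, 271.7])), (330, 124, array([592.7, 278.8]), array([586.8, 272.6]))]
90 [(231, 88, array([475.4, 226.4]), array([480.4, 225. ])), (245, 51, array([492.7, 227.6]), array([496.1, 226. ])), (316, 51, array([580.6, 233.2]), array([575.9, 231.1])), (328, 101, array([595.5, 234.2]), array([589.4, 232. ]))]
125 [(233, 92, array([478.9, 184.6]), array([483.6, 187. ])), (246, 50, array([495.5, 185.7]), array([498.6, 188. ])), (314, 45, array([582.4, 191.3]), array([577.5, 193.1])), (327, 106, array([599. , 192.3]), array([592.6, 194. ]))]
```

View pics/w4.png

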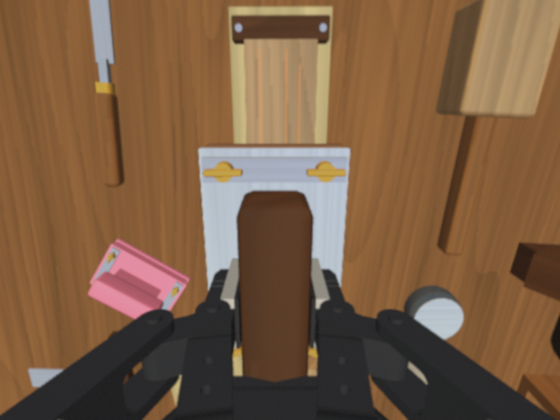

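The wrist view shows the stop bar at (281,28), the plank's far end at row 39 and the board edges at 229/331. It agrees with the top view within 1–2 mm. Jig centre is ≈ (542.8,119.4), yaw ≈ 3.8°. Now to the start end, hovering.

Request:
jog_arm(
  translation=[
    [3,-25,-20],
    [6,-50,-45],
    [9,-75,-75],
    [12,-100,-105],
    [16,-117,-135],
    [16,-117,-160],
    [16,-117,-178],
    [16,-117,-185],
    [16,-117,-185],
    [16,-117,-185],
  ],
  turn=[0.1,0.1,0.1,0.1,0.1,0.1,0.1,0.1,0.1,0.1],
)

```text
clock: 8.83
position: [0.5512, 0.0113, 0.1203]
ee_rot: [0.686, 0.728, 0.001, 0.001]
ft_force: [-0.9, -0.6, -3.6]
grip_width: 0.319
```

Run:
```python
from h import *
np.set_printoptions(precision=2,suppress=True)
for i in range(4):
    w=manip.camera("wrist" if i%2 else "side");s=manip.get_obs();print(s["clock"],s["position"]*1000,s["ee_rot"],s["ft_force"],s["torque"])
    if i==2: save(w,"s5.png")
```

```text
8.8833 [551.64  11.52 120.91] [0.69 0.73 0.   0.  ] [-0.03  0.06 -4.39] [0.04 0.04 0.01]
8.9333 [551.77  11.7  121.11] [0.69 0.73 0.   0.  ] [ 0.83  0.02 -4.11] [-0.    0.03 -0.04]
8.9833 [551.71  11.73 121.03] [0.69 0.73 0.   0.  ] [-0.45  0.14 -5.28] [-0.02 -0.   -0.01]
9.0333 [551.59  11.77 120.85] [0.69 0.73 0.   0.  ] [ 0.14  0.06 -3.86] [ 0.04 -0.02 -0.01]
```

Request:
jog_arm(
  translation=[
    [-1.8,4,-3],
    [-1.8,4,-6],
    [-1.8,4,-9],
    [-1.8,4,-12],
    [-1.8,4,-12],
    [-1.8,4,-12],
  ],
  turn=[0.4,0.4,0.4,0.4,0.4,0.4],
)

```text
clock: 9.53
position: [0.5496, 0.0157, 0.1085]
ee_rot: [0.683, 0.73, 0.001, 0.001]
ft_force: [-0.3, 0.3, -3.1]
grip_width: 0.317
```

Request:
jog_arm(
  translation=[
    [0,0,-1],
    [0,0,-2],
    [0,0,-3],
    [0,0,-3],
  ],
  turn=[0,0,0,0],
)

```text
clock: 9.87
position: [0.5495, 0.0157, 0.1053]
ee_rot: [0.683, 0.73, 0.001, 0.001]
ft_force: [-0.4, -0.5, -4.0]
grip_width: 0.322
```

Request:
jog_arm(
  translation=[
    [0,0,-1],
    [0,0,-2],
    [0,0,-2],
  ],
  turn=[0,0,0],
)

```text
clock: 10.12
position: [0.5494, 0.0156, 0.1031]
ee_rot: [0.683, 0.73, 0.001, 0.001]
ft_force: [-0.5, 0.2, -3.6]
grip_width: 0.315
```

Request:
jog_arm(
  translation=[
    [0,0,-1],
    [0,0,-2],
    [0,0,-2],
  ],
  turn=[0,0,0],
)

```text
clock: 10.37
position: [0.5494, 0.0157, 0.101]
ee_rot: [0.683, 0.73, 0.001, 0.001]
ft_force: [-0.3, 0.9, -3.1]
grip_width: 0.319
```

Request:
jog_arm(
  translation=[
    [0,0,-0.7],
    [0,0,-1.5],
    [0,0,-1.5],
  ],
  turn=[0,0,0],
)

```text
clock: 10.62
position: [0.5495, 0.0157, 0.0996]
ee_rot: [0.683, 0.73, 0.001, 0.001]
ft_force: [-1.1, -0.3, -1.8]
grip_width: 0.312
```

Request:
jog_arm(
  translation=[
    [0,0,-0.7],
    [0,0,-1.5],
    [0,0,-1.5],
  ],
  turn=[0,0,0],
)

```text
clock: 10.87
position: [0.5498, 0.0155, 0.0984]
ee_rot: [0.683, 0.73, 0.001, 0.001]
ft_force: [-0.9, -1.6, 3.5]
grip_width: 0.315
```

Request:
jog_arm(
  translation=[
    [0,0,-0.7],
    [0,0,-1.5],
    [0,0,-1.5],
  ],
  turn=[0,0,0],
)

```text
clock: 11.12
position: [0.55, 0.0153, 0.0972]
ee_rot: [0.683, 0.73, 0.001, 0.002]
ft_force: [-1.6, -1.1, 6.0]
grip_width: 0.316
```

Contact felt at TCP z≈0.0993; now ≈10 N net. Starting the stroke.

Request:
jog_arm(
  translation=[
    [-0.2,2,0],
    [-0.4,4,0],
    [-0.6,6,0],
    [-0.8,8,0],
  ],
  turn=[0,0,0,0],
)

```text
clock: 11.45
position: [0.55, 0.0214, 0.0977]
ee_rot: [0.684, 0.73, 0.001, 0.003]
ft_force: [0.5, -7.0, 5.2]
grip_width: 0.316
```

Request:
jog_arm(
  translation=[
    [-0.5,2.5,-0.2],
    [-0.8,5,-0.3],
    [-1.1,7.5,-0.3],
    [-1.3,10,-0.3],
  ],
  turn=[0,0,0,0],
)

```text
clock: 11.78
position: [0.5495, 0.0298, 0.0979]
ee_rot: [0.684, 0.729, 0.001, 0.004]
ft_force: [-0.1, -5.2, 4.6]
grip_width: 0.32
```

Request:
jog_arm(
  translation=[
    [-0.4,2.5,-0.3],
    [-0.7,5,-0.5],
    [-0.9,7.5,-0.6],
    [-1.1,10,-0.6],
  ],
  turn=[0.2,0.2,0.2,0.2],
)

```text
clock: 12.12
position: [0.5493, 0.0381, 0.0979]
ee_rot: [0.684, 0.73, 0.001, 0.006]
ft_force: [0.4, -5.5, 6.2]
grip_width: 0.319
```

Request:
jog_arm(
  translation=[
    [-0.4,3,-0.3],
    [-0.8,6,-0.3],
    [-1.1,9,-0.2],
    [-1.3,12,-0.1],
    [-1.5,15,0],
    [-1.7,18,0.1],
  ],
  turn=[0.1,0.1,0.1,0.1,0.1,0.1],
)

```text
clock: 12.62
position: [0.5481, 0.055, 0.0982]
ee_rot: [0.684, 0.73, 0.001, 0.006]
ft_force: [-0.3, -4.5, 4.2]
grip_width: 0.318
```

Request:
jog_arm(
  translation=[
    [-0.6,3,-0.5],
    [-1.2,6,-0.6],
    [-1.6,9,-0.6],
    [-1.9,12,-0.5],
    [-2.1,15,-0.5],
    [-2.3,18,-0.4],
    [-2.5,21,-0.4],
  ],
  turn=[0.1,0.1,0.1,0.1,0.1,0.1,0.1],
)

```text
clock: 13.2
position: [0.5458, 0.0758, 0.0979]
ee_rot: [0.683, 0.73, 0.001, 0.007]
ft_force: [-0.8, -4.9, 3.9]
grip_width: 0.316
```

Request:
jog_arm(
  translation=[
    [-0.2,3,-0.6],
    [-0.4,6,-0.8],
    [-0.6,9,-0.8],
    [-0.8,12,-0.8],
    [-1.0,15,-0.8],
    [-1.2,18,-0.8],
    [-1.4,21,-0.8],
  ],
  turn=[0.1,0.1,0.1,0.1,0.1,0.1,0.1],
)

```text
clock: 13.78
position: [0.5445, 0.0967, 0.0972]
ee_rot: [0.682, 0.731, 0.001, 0.007]
ft_force: [0.8, -4.9, 5.3]
grip_width: 0.317
```

Request:
jog_arm(
  translation=[
    [-0.2,3,-0.5],
    [-0.4,6,-0.6],
    [-0.6,9,-0.7],
    [-0.8,12,-0.8],
    [-1.0,15,-0.8],
    [-1.2,18,-0.9],
    [-1.4,21,-0.9],
  ],
  turn=[0,0,0,0,0,0,0],
)

```text
clock: 14.37
position: [0.5434, 0.1173, 0.0965]
ee_rot: [0.683, 0.731, 0.0, 0.007]
ft_force: [0.5, -5.9, 5.4]
grip_width: 0.316
```

Request:
jog_arm(
  translation=[
    [-0.4,3,-0.5],
    [-0.7,6,-0.7],
    [-1.0,9,-0.8],
    [-1.2,12,-0.9],
    [-1.4,15,-1.0],
    [-1.6,18,-1.1],
    [-1.8,21,-1.2],
  ],
  turn=[0,0,0,0,0,0,0],
)

```text
clock: 14.95
position: [0.5418, 0.1378, 0.0955]
ee_rot: [0.683, 0.731, 0.0, 0.008]
ft_force: [0.9, -6.3, 7.8]
grip_width: 0.32
```

Request:
jog_arm(
  translation=[
    [-0.3,3,-0.1],
    [-0.5,6,-0.2],
    [-0.7,9,-0.3],
    [-0.9,12,-0.4],
    [-1.1,15,-0.5],
    [-1.3,18,-0.6],
    [-1.5,21,-0.6],
  ],
  turn=[0,0,0,0,0,0,0],
)

```text
clock: 15.53
position: [0.5404, 0.1585, 0.095]
ee_rot: [0.683, 0.73, -0.0, 0.008]
ft_force: [-0.1, -6.7, 5.8]
grip_width: 0.318
```

Request:
jog_arm(
  translation=[
    [-0.3,3,-0.4],
    [-0.5,6,-0.5],
    [-0.7,9,-0.6],
    [-0.9,12,-0.7],
    [-1.1,15,-0.8],
    [-1.3,18,-0.9],
    [-1.5,21,-0.9],
  ],
  turn=[0.1,0.1,0.1,0.1,0.1,0.1,0.1],
)

```text
clock: 16.12
position: [0.5389, 0.1793, 0.0941]
ee_rot: [0.682, 0.731, -0.0, 0.008]
ft_force: [-0.3, -5.2, 5.2]
grip_width: 0.317
```

Request:
jog_arm(
  translation=[
    [-0.2,3,-0.4],
    [-0.4,6,-0.5],
    [-0.6,9,-0.7],
    [-0.8,12,-0.8],
    [-1.0,15,-0.9],
    [-1.2,18,-1.0],
    [-1.4,21,-1.0],
  ],
  turn=[0,0,0,0,0,0,0],
)

```text
clock: 16.7
position: [0.5374, 0.2001, 0.0931]
ee_rot: [0.682, 0.731, -0.001, 0.009]
ft_force: [0.3, -5.8, 4.8]
grip_width: 0.315
```

Request:
jog_arm(
  translation=[
    [-0.2,3,-0.5],
    [-0.4,6,-0.7],
    [-0.6,9,-0.8],
    [-0.8,12,-0.9],
    [-1.0,15,-1.0],
    [-1.2,18,-1.1],
    [-1.4,21,-1.2],
    [-1.6,23,-1.2],
    [-1.6,23,-1.2],
  ],
  turn=[0,0,0,0,0,0,0,0,0],
)

```text
clock: 17.45
position: [0.5355, 0.2235, 0.0918]
ee_rot: [0.682, 0.731, -0.001, 0.009]
ft_force: [0.4, -4.0, 4.4]
grip_width: 0.317
```

Run:
```python
from h import *
np.set_printoptions(precision=2,suppress=True)
w=manip.camera("side");t=manip.camera("wrist");s=manip.get_obs();print(s["clock"],s["position"]*1000,s["ee_rot"],s["ft_force"],s["torque"])
A=cv2.resize(w["frame"][130:330,110:360],None,fx=1.8,fy=1.8);B=cv2.resize(t["frame"],(448,336))
C=np.zeros((360,800,3),np.uint8);C[:360,:450]=A[:360,:450];C[:336,452:]=B[:,:348]
B2=cv2.resize(t["frame"][:,100:480],None,fx=.9,fy=.857);C[:,455:455+B2.shape[1]]=B2[:360,:345]
cv2.imwrite("pics/end.png",C[...,::-1])
```

```text
17.55 [535.67 223.39  91.88] [ 0.68  0.73 -0.    0.01] [ 0.6  -2.73  4.78] [-0.91  0.04 -0.07]
```

View pics/end.png

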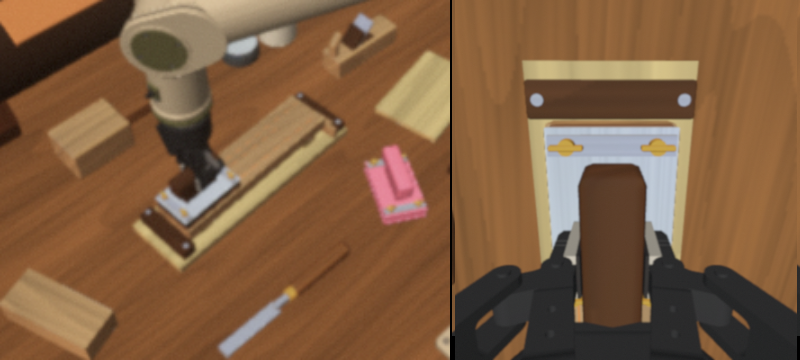

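The sander is at the stop end, centred on the width. A thin wood strip shows ahead of the body (crop rows 120–126), so I'll quantify it.

Run:
```python
from h import *
np.set_printoptions(precision=1,suppress=True)
t=manip.camera("wrist");s=manip.get_obs();p=s["position"];print(p*1000)
g=cv2.cvtColor(t["frame"],cv2.COLOR_RGB2HSV)
for v in range(128,166,1): print(v,g[v,270],np.round(t["frame"][v,250:295].mean(0)))
u=np.array([-.067,.998])
for d,z in[(60,.0524),(61,.0524),(60,.0754),(61,.0754)]: print(d,z,proj(t,[*(p[:2]+u*d/1000),z]))
c=np.array([.5428,.1194])+u*.16
for z in(.05,.052,.026): print("plank end",z,proj(t,[*c,z]))
cv2.imwrite("pics/z.png",cv2.resize(t["frame"][85:185,190:370],None,fx=4,fy=4,interpolation=cv2.INTER_CUBIC)[...,::-1])
```

```text
[535.7 223.4  91.9]
128 [ 13 142  88] [88. 60. 39.]
129 [ 13 138  89] [89. 60. 40.]
130 [ 12 142  88] [88. 60. 39.]
131 [ 13 142  88] [87. 59. 39.]
132 [ 13 145  86] [86. 58. 39.]
133 [ 13 141  85] [85. 58. 38.]
134 [ 12 141  85] [85. 58. 38.]
135 [ 12 136  86] [85. 58. 38.]
136 [ 12 141  83] [82. 55. 37.]
137 [ 13 137  80] [81. 57. 38.]
138 [ 18 106 103] [103.  85.  60.]
139 [ 20  99 142] [144. 126.  88.]
140 [ 19 106 169] [170. 144. 100.]
141 [ 17 121 169] [170. 134.  90.]
142 [ 16 131 166] [164. 124.  80.]
143 [ 16 130 159] [158. 118.  76.]
144 [ 14 129 144] [143. 105.  69.]
145 [ 14 134 129] [130.  93.  63.]
146 [ 12 113 135] [136. 100.  76.]
147 [ 11  63 150] [151. 127. 114.]
148 [  4  12 167] [169. 162. 161.]
149 [110  16 192] [183. 187. 196.]
150 [108  27 207] [188. 197. 211.]
151 [107  30 211] [188. 199. 213.]
152 [107  30 212] [188. 199. 213.]
153 [108  29 211] [188. 199. 213.]
154 [108  29 211] [188. 199. 212.]
155 [108  28 208] [187. 196. 209.]
156 [108  23 196] [180. 187. 197.]
157 [112  16 179] [169. 173. 180.]
158 [111  20 178] [163. 167. 177.]
159 [110  29 186] [164. 171. 186.]
160 [110  33 191] [166. 173. 190.]
161 [111  32 191] [167. 174. 192.]
162 [110  33 192] [168. 176. 193.]
163 [109  33 194] [169. 177. 194.]
164 [109  33 195] [170. 178. 195.]
165 [110  33 196] [171. 179. 196.]
60 0.0524 [272.2 140.1]
61 0.0524 [272.2 138.2]
60 0.0754 [272.3 145.6]
61 0.0754 [272.3 143.4]
plank end 0.05 [272.4 147.3]
plank end 0.052 [272.4 147.7]
plank end 0.026 [272.2 142.1]
```

View pics/z.png

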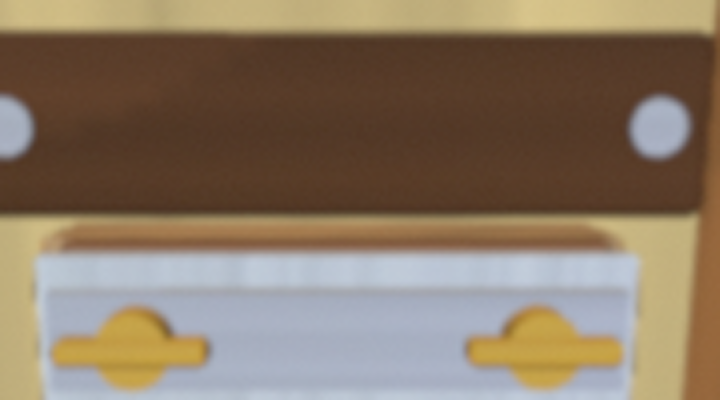

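Run:
```python
from h import *
f=cv2.imread("pics/w4.png")[...,::-1];g=cv2.imread("pics/w3.png")[...,::-1]
for v in range(134,160,2): print(v,[f[v,c].tolist() for c in(205,215,270,335)],g[v,215],g[v,270])
C=np.hstack([cv2.resize(x[110:185,190:370],None,fx=2.2,fy=2.2,interpolation=cv2.INTER_CUBIC) for x in(f,g)])
cv2.imwrite("pics/cmp.png",C[...,::-1])
```

```text
134 [[150, 103, 61], [145, 100, 59], [172, 143, 106], [141, 98, 59]] [129  89  52] [163 135 100]
136 [[150, 103, 61], [145, 100, 59], [171, 142, 105], [140, 96, 58]] [130  90  53] [162 135 100]
138 [[151, 104, 61], [145, 100, 60], [172, 142, 106], [140, 98, 58]] [129  89  53] [162 134  99]
140 [[151, 104, 61], [146, 101, 59], [171, 142, 105], [139, 96, 57]] [128  88  53] [163 135 102]
142 [[150, 103, 60], [142, 97, 57], [166, 136, 102], [134, 93, 55]] [125  86  51] [157 129  97]
144 [[146, 101, 61], [125, 86, 57], [128, 95, 68], [121, 84, 56]] [117  80  54] [123  92  65]
146 [[140, 105, 79], [137, 104, 81], [137, 103, 81], [141, 107, 85]] [135 101  81] [135 101  80]
148 [[173, 171, 174], [171, 169, 172], [171, 169, 171], [174, 173, 176]] [166 165 167] [166 165 167]
150 [[184, 195, 207], [183, 194, 206], [184, 194, 207], [186, 196, 211]] [177 188 200] [178 188 200]
152 [[184, 195, 206], [184, 195, 206], [184, 194, 206], [185, 195, 210]] [178 189 200] [178 188 200]
154 [[184, 194, 206], [183, 193, 205], [184, 194, 206], [185, 196, 211]] [178 188 199] [178 188 201]
156 [[174, 180, 187], [174, 179, 187], [173, 179, 188], [174, 180, 191]] [170 175 182] [169 175 183]
158 [[163, 169, 179], [164, 168, 179], [161, 165, 176], [161, 167, 182]] [159 164 174] [156 161 171]
```

View pics/cmp.png

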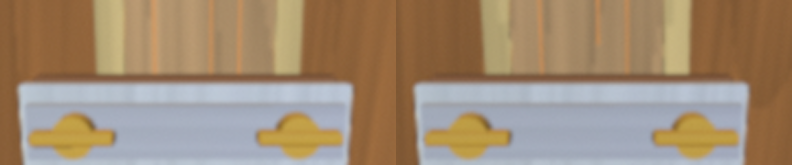

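The strip is mostly the sander's own sole edge, also present in the free-air pictures; the front overhangs the plank end by roughly 1–3 mm. I'll push 3 mm further for margin, then lift.

Request:
jog_arm(
  translation=[
    [0,1.5,-0.4],
    [-0.1,3,-0.5],
    [-0.2,4,-0.5],
    [-0.2,4,-0.5],
  ],
  turn=[0,0,0,0],
)

```text
clock: 17.93
position: [0.5355, 0.2271, 0.0914]
ee_rot: [0.682, 0.731, -0.001, 0.009]
ft_force: [0.2, -5.1, 5.5]
grip_width: 0.317
```

Request:
jog_arm(
  translation=[
    [0,0,4],
    [0,0,15],
    [0,0,40],
    [0,0,70],
    [0,0,100],
    [0,0,120],
    [0,0,130],
    [0,0,130],
  ],
  turn=[0,0,0,0,0,0,0,0],
)

```text
clock: 18.6
position: [0.5358, 0.2283, 0.2235]
ee_rot: [0.682, 0.731, 0.001, 0.009]
ft_force: [0.4, 1.4, -3.9]
grip_width: 0.317
```

Request:
jog_arm(
  translation=[
    [-2,-15,2],
    [-5,-45,5],
    [-11,-80,5],
    [-18,-118,5],
    [-25,-156,5],
    [-32,-194,5],
    [-39,-232,5],
    [-46,-270,5],
    [-53,-308,5],
    [-60,-346,5],
    [-66,-384,5],
    [-72,-415,5],
  ],
  turn=[0,0,0,1,2,3,4,5,6,7,7,7],
)

```text
clock: 19.6
position: [0.462, -0.1892, 0.2266]
ee_rot: [0.637, 0.771, 0.001, 0.008]
ft_force: [0.8, -0.5, -3.6]
grip_width: 0.313
```

Request:
jog_arm(
  translation=[
    [-5,-35,-10],
    [-10,-60,-40],
    [-13,-75,-70],
    [-13,-75,-95],
    [-13,-75,-110],
    [-13,-75,-115],
    [-13,-75,-115],
  ],
  turn=[0,0,0,0,0,0,0],
)

```text
clock: 20.18
position: [0.4476, -0.263, 0.1092]
ee_rot: [0.637, 0.771, 0.001, 0.005]
ft_force: [-0.3, 0.3, -4.1]
grip_width: 0.317
```

Request:
jog_arm(
  translation=[
    [4.5,0,-15],
    [4.5,0,-30],
    [4.5,0,-42],
    [4.5,0,-50],
    [4.5,0,-53],
    [4.5,0,-53],
    [4.5,0,-53],
  ],
  turn=[0,0,0,0,0,0,0],
)

```text
clock: 20.77
position: [0.4525, -0.2632, 0.0568]
ee_rot: [0.637, 0.771, 0.001, 0.006]
ft_force: [0.8, -0.4, -3.2]
grip_width: 0.32
```

Request:
jog_arm(
  translation=[
    [0,0,-1],
    [0,0,-2],
    [0,0,-2.5],
    [0,0,-2.5],
  ],
  turn=[0,0,0,0],
)

```text
clock: 21.1
position: [0.4525, -0.2633, 0.0545]
ee_rot: [0.637, 0.771, 0.001, 0.006]
ft_force: [-0.5, 0.8, -3.5]
grip_width: 0.319
```

Request:
jog_arm(
  translation=[
    [0,0,-1],
    [0,0,-2],
    [0,0,-2.5],
    [0,0,-2.5],
  ],
  turn=[0,0,0,0],
)

```text
clock: 21.43
position: [0.4526, -0.2633, 0.052]
ee_rot: [0.637, 0.771, 0.001, 0.006]
ft_force: [0.5, -0.3, -2.7]
grip_width: 0.319
```

Request:
jog_arm(
  translation=[
    [0,0,-0.5],
    [0,0,-0.8],
    [0,0,-0.8],
  ],
  turn=[0,0,0],
)

```text
clock: 21.68
position: [0.4526, -0.2634, 0.0515]
ee_rot: [0.637, 0.771, 0.001, 0.006]
ft_force: [-1.8, 0.9, 2.6]
grip_width: 0.318
```

On the rest. Release, and retreat straight up.

Request:
jog_arm(
  translation=[
    [0,0,0.3],
    [0,0,0.5],
    [0,0,0.5],
    [0,0,0.5],
    [0,0,0.5],
    [0,0,0.5],
    [0,0,0.5],
    [0,0,0.5],
    [0,0,0.5],
  ],
  turn=[0,0,0,0,0,0,0,0,0],
  grip=85,
)

```text
clock: 22.43
position: [0.4526, -0.2634, 0.052]
ee_rot: [0.637, 0.771, 0.001, 0.006]
ft_force: [-0.1, 0.6, 0.8]
grip_width: 1.0
```

Request:
jog_arm(
  translation=[
    [0,0,8],
    [0,0,25],
    [0,0,50],
    [0,0,85],
    [0,0,120],
    [0,0,155],
    [0,0,190],
    [0,0,220],
    [0,0,240],
    [0,0,240],
    [0,0,240],
  ],
  turn=[0,0,0,0,0,0,0,0,0,0,0],
)

```text
clock: 23.35
position: [0.4531, -0.2635, 0.2935]
ee_rot: [0.637, 0.771, 0.001, 0.007]
ft_force: [-0.5, 0.7, -1.3]
grip_width: 0.995
```

Run:
```python
from h import *
np.set_printoptions(precision=3,suppress=True)
w=manip.camera("wrist");s=manip.get_obs();print(s["clock"],s["position"],s["ft_force"],s["grip_width"])
save(w,"fin.png")
c=proj(w,[.4525,-.2634,.087]).astype(int);print(c)
print("handle",rect(w,win(w,c[0]-35,c[1]-55,c[0]+35,c[1]+48,lambda h:h[...,2]<120),.087))
L=manip.outline_of(w,"rest");print([(d["confidence"],rect(w,d["mask"],.012)) for d in L][:2])
```

```text
23.4 [ 0.453 -0.263  0.292] [-0.283 -0.387  0.057] 0.9973525156245756
[271 179]
handle (array([ 453.1, -262.3]), array([27. , 91.9]), 10.92)
[(0.56, (array([ 454. , -263.4]), array([131. , 191.5]), 11.12))]
```

View pics/fin.png

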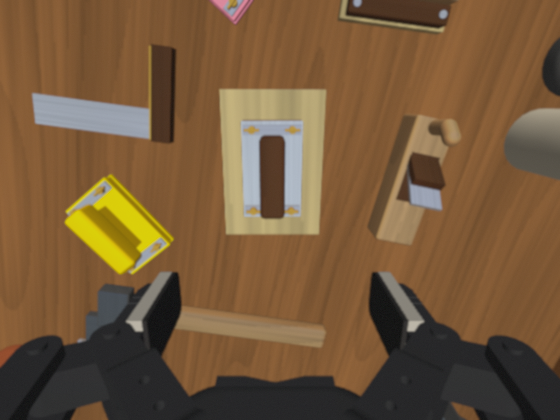

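The sander sits flat and centred on the rest at (272,175), with the gripper clear and the neighbouring tools undisturbed.

```bash
python3 -c "
from workcell import manip
print(manip.hand_in())"
```

```text
the job is handed in; nothing more can be done
None
```

I took the real dark-handled sander off its rest, rubbed the plank in one unbroken stroke, put it back on the rest and handed the job in. The clock stood at about 23 s of the 66 s allowed.

- **Start and pressure:** I felt the plank at the end away from the stop. I then pushed about 212 mm to the stop end in roughly 7 s. Net pressing force read about 8–12 N at the end of each step, with the sander's weight of about 4.1 N taken out.
- **Slope:** the plank read high at the start (about 60 mm) and fell away towards the stop.
- **Coverage:** by my estimate the pad overhung the plank by about 5 mm at the start end and about 5 mm at the stop end. A brown strip ahead of the pad at the stop was unclear, so I pushed about 4 mm further before lifting. I could not confirm coverage at the ends beyond this estimate.
- **Disagreement:** the top and wrist cameras differed by 1–2 mm on where the planing board lies.
- **Tilt:** the tool tilted about 0.02 rad from friction during the stroke, less than the 0.08 rad the sole can rock.
- **Final check:** the last picture shows the sander on the rest, within about 1.5 mm of its centre and aligned with it. The gripper is open and clear above it. The tools in that picture (plane, square, axe and the pink and yellow look-alikes) look undisturbed; I did not look again at the mallet, mug, tin, chisel and offcut.

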